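# File the slide cassette from the reader in its own bay

## Task

Draw the slide cassette with the round (disc-ended) handle out of the reader and file it in the bay of the white rack whose label card shows the same disc-ended handle: nose first, pushed fully home so that only the handle sticks out. Only its nose end can be held while it is in the reader, so put it down, let go, and take it again by the handle to slide it home. Keep the cassette level all the while, let go of it, and leave everything else where it stands.

Things in the scene. Friction and masses are not known exactly. Their poses are not given: they have to be found in the camera images.
- cassette_disc: Grey closed slide cassette, in the reader handle end first, nose about 70 mm out; 180 mm long, 0.24 kg. Body 120 long, 50 wide, 26 high (first 8 mm 42 wide); handle 60 long, 22 high: a stem 16 wide with an upright disc, diameter 36, at its end. Origin on the underside at mid-length, +x to the nose, z up. Nose at x +90, back of body -30, disc centre -72, disc end -90 mm.
- cassette_disc_nose (a point): Point in the middle of the cassette's nose face: +90 mm along its x, 13 mm above its underside.
- cassette_disc_handle (a point): Centre of the disc at the end of the cassette's handle: -72 mm along its x, 11 mm above its underside.
- reader: White slide reader, fixed. Origin at the middle of its mouth, on the bench; +x points into it. Two side guides (58 mm apart, 14 thick, 34 high) run 118 mm inward under a clear roof (underside 34, top 38 mm above the bench); then a housing 190 long, 180 wide, 130 high. No floor: the cassette slides on the bench.
- bay_disc: The bay of the rack whose roof label shows a black disc-ended handle; empty. Fixed white sleeve 85 mm wide, 42 high, open at the front, no floor (the cassette slides on the bench). Origin at the middle of its mouth, on the bench; +x points into it. Inside 55 mm wide (flared to about 66 at the mouth over the first 22 mm), 36 high; back stop 122 mm from the mouth.
- bay_bar: Like bay_disc but its label shows a handle with a crossbar (T). Also empty: the wrong bay.
- bay_fork: Like bay_disc but its label shows a two-pronged handle. Holds cassette_fork. The three bays stand side by side 86 mm apart, in any order.
- cassette_bar: Grey slide cassette like cassette_disc but with a crossbar 44 mm wide at the end of its handle; same body and frame. It lies on the bench near the robot and stays there.
- cassette_fork: Grey slide cassette like cassette_disc but with a two-pronged fork 40 mm wide at the end of its handle; same body and frame. It is home in bay_fork with its 60 mm handle sticking out, and stays there.
- wash_bottle: White plastic wash bottle, 66 mm diameter, 185 mm high; origin at the centre of its foot. Bystander.
- reagent: Glass bottle, 64 mm diameter, 170 mm high; origin at the centre of its foot. Bystander.
- slide_carton: Small carton of slides, 60 x 90 x 32 mm; origin at the centre of its underside. Bystander.
- stain_jar: Amber glass staining jar, open, 60 mm diameter, 75 mm high; origin at the centre of its foot. Bystander.
Mind the look-alikes: they are no part of the job. What is shaped like the cassette_disc but red is not meant.

How it is judged:
By the outcome, as a careful person would: the job done as asked, in the order asked, and still so for the second after the job is handed in, with the robot touching nothing.
It also fails if it takes over 58 s, if anything falls off the work surface, if the arm or the gripper's body presses on something with over 40 N, if the wrist force passes 120 N, or if a joint passes its speed limit or range.

## Robot

A 6-joint arm with a two-finger parallel gripper is mounted at the origin on the work surface. World frame = base frame: x ahead of the robot, y to its left, z up, the work surface at z = 0. Lengths are in m, angles in degrees, forces in N, time in s.
With the tool pointing down it reaches from about 0.4 to 0.825 m from the base axis. Payload 7 kg.
Tool frame: the origin (TCP) lies between the finger pads; the fingertips stand 22 mm ahead of it and the grasp point (between the pads) lies 3 mm ahead of it; z points along the fingers, y is the direction in which the jaws open and shut (so a half turn about z gives the same grasp; the last joint's range is limited). The gripper opens to 88 mm and grips with 3 to 60 N. Pads are 19 mm wide; open, the fingers measure 130 mm over their backs; the gripper's body (78 mm by 193 mm) begins 47 mm behind the grasp point.
Start: joints at [-48.982, 20.546, 0.682, 0, -70.136, -16.507], TCP at [0.28, -0.614, 0.218] pointing down, gripper open.
Joint ranges: [-176.03, 176.03], [-82.01, 121.73], [-58.28, 71.71], [-173.87, 95.51], [-174.79, -0.11], [-173.66, 173.66]. Speed limits (degrees/s): [136.94, 136.94, 172.46, 180, 180, 180].

## Interface

Orientations are given as [roll, pitch, yaw] about the fixed x, y, z axes, in that order (R = Rz(yaw) Ry(pitch) Rx(roll)).
In Python, from plant import telemetry, cams, r gives the robot as it stands.
- The arm moves only by the tool carry_out, never from a script. Its argument "commands" is one flat list of numbers, 5 for each row, row after row: the shift along the world's x, y, z as a fraction of full scale, then the turn about the world's z as a fraction of full scale, then the gripper's target within -1 to 1 (shut at 1, half-way at 0, fully open at -1). In form: [x, y, z, turn, claw, x, y, z, turn, claw, ...]. A call has 1 to 8 rows; each row shifts and turns the commanded pose from where the row before left it; what a row does not reach is not made up. Full scale, the value 1, is 0.04 m for a shift and 4 degrees for a turn. A row lasts 1/10 s, in which the tool goes at most 50 mm and 8.59 degrees, less where a joint would pass 70% of its speed; a pose out of reach is approached as far as the arm can. A call with a number of a shift or a turn outside -1 to 1 is refused whole. A call with a gripper value outside its range is refused whole. The fingers move at their own pace and stop on an object; "grip_force" is the grip in N (left out, the last holds). Time passes only in rows, so rows that do not move let the fingers close. It gives the time, the measured TCP pose, the force and the opening at its end, in the units of the state.
- telemetry.get_state(): the state, without advancing time (a new reading comes with each control period).
- cams.capture(name): name is "scene" or "top" or "wrist"; returns a dict with "frame" (400x640x3 uint8, red, green, blue), "camera_matrix" (3x3 intrinsics, pixels), "camera_from_world" (4x4, takes a point from world to camera coordinates); the wrist camera has in their place "mount" (4x4, takes a point from camera to tool coordinates, whose origin is the TCP and whose axes are the flange's). Camera axes: x right, y down, z forward; pixel columns grow to the right and rows downward; lengths in m; the calibration is good to about 2 mm. The wrist camera is an equidistant fisheye: a pixel r from the principal point sees the ray r / f radians off the axis. A picture is of the moment at which its call begins: read the wrist's pose just before it. There is no depth.
- r.close_job(): hands the job in, once; it reports no verdict.
The state is a dict: "time_s": time; "joints": joint angles; "qd": joint speeds; "joint_torque": joint torques, N m; "tcp_pos": TCP position; "eef_rot": TCP orientation; "contact_force": force on the tool from outside, world axes, zero at the start; "moment": the same for the moment, N m; "gripper_width": finger opening in m.
Only numpy, scipy, OpenCV 4.12 (cv2) and the standard library are available. Lean on these libraries where they do the work, as an engineer would, in place of code of your own. Each camera call takes 0.05 s, during which the arm holds its last target. There are 200 camera calls.

## Working session

There is one attempt and no reset: what is moved stays moved. The work goes in short steps, Python scripts to look and compute and a tool call to move; the robot and the scene stay as the last step left them, time stands still between calls to the robot, and variables do not carry over. Pictures are saved under pics/ and viewed, about 8 in all and at most 12, crops included, and the job is handed in when it is done.

Besides the shell and the picture viewer there is one more tool, called after "Call:" as name(argument=value, ...) on one line, values as JSON. carry_out: Moves the arm, as the interface text tells. Shift numbers are shares of 0.04 m and turn numbers shares of 4 degrees, none past 1 either way. Its arguments: {"type":"object","properties":{"commands":{"type":"array"},"grip_force":{"type":"number"}},"required":["commands"]}

```bash
mkdir -p pics; ls; cat > h.py <<'E'
import sys; sys.path.insert(0,'.')
import numpy as np, cv2
from plant import telemetry, cams, r
def ray(c,u,v):
    K,T=np.array(c["camera_matrix"]),np.array(c["camera_from_world"])
    d=T[:3,:3].T@np.linalg.inv(K)@[u,v,1]; o=-T[:3,:3].T@T[:3,3]
    return o,d
def plane(c,u,v,z):
    o,d=ray(c,u,v); return o+d*(z-o[2])/d[2]
def proj(c,p):
    K,T=np.array(c["camera_matrix"]),np.array(c["camera_from_world"])
    q=K@(T[:3,:3]@np.array(p)+T[:3,3]); return q[:2]/q[2]
def save(n,im): cv2.imwrite('pics/'+n,cv2.cvtColor(im,cv2.COLOR_RGB2BGR))
E
python3 - <<'E'
from h import *
import pickle
for n in("scene","top"):
    c=cams.capture(n); pickle.dump(c,open(n+'.pkl','wb')); save(n+'.png',c["frame"])
    o,d=ray(c,320,200); print(n,o.round(3),plane(c,320,200,0).round(3),c["camera_matrix"][0][0])
    for p in([.3,0,0],[.6,0,0],[.6,.3,0],[.6,-.3,0]): print(p,proj(c,p).round())
s=telemetry.get_state(); print({k:s[k] for k in("time_s","tcp_pos","eef_rot","gripper_width","contact_force")})
E
```

```text
pics
scene [1.17  0.526 0.842] [ 0.52  -0.028  0.   ] 424.6413713193693
[0.3, 0, 0] [374. 167.]
[0.6, 0, 0] [308. 220.]
[0.6, 0.3, 0] [402. 284.]
[0.6, -0.3, 0] [235. 171.]
top [ 0.338 -0.026  1.036] [ 0.537 -0.029  0.   ] 412.18673026324603
[0.3, 0, 0] [308. 295.]
[0.6, 0, 0] [309. 176.]
[0.6, 0.3, 0] [193. 176.]
[0.6, -0.3, 0] [424. 176.]
{'time_s': 0.1, 'tcp_pos': array([ 0.27985056, -0.61377325,  0.2169288 ]), 'eef_rot': array([ 1.79917236e+02, -7.67018925e-03, -1.55491981e+02]), 'gripper_width': 0.08725459122795284, 'contact_force': array([-0.01315464,  0.7221549 , -0.19349855])}
```

View pics/top.png

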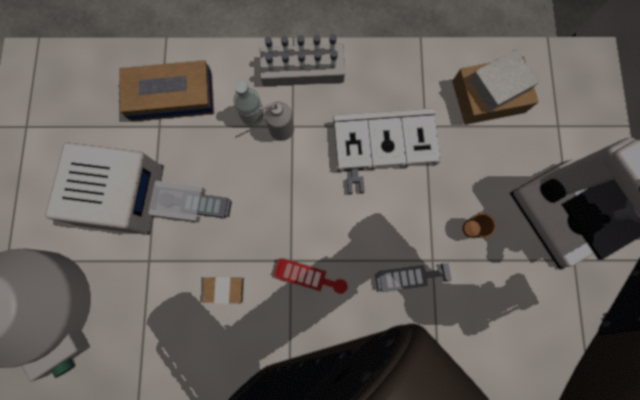

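View pics/scene.png

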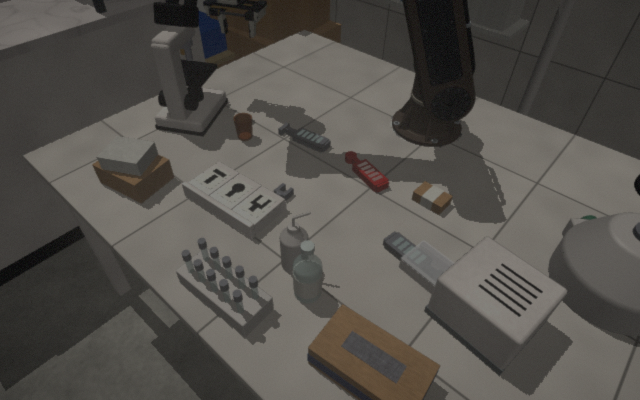

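Top view (image up is +x, left is +y): the reader is at the left with the cassette nose at about (230,206). The rack bays run fork (353), disc (388), bar (421), with mouths facing the robot. Next I'll zoom in to get edges.

```bash
python3 - <<'E'
from h import *
import pickle
c=pickle.load(open('top.pkl','rb'));f=c["frame"]
a=f[170:230,145:240];b=f[105:200,328:443]
A=cv2.resize(a,None,fx=6.5,fy=6.5,interpolation=cv2.INTER_CUBIC)
B=cv2.resize(b,None,fx=2,fy=2,interpolation=cv2.INTER_CUBIC)
A=cv2.convertScaleAbs(A,alpha=1.5)
cv=np.zeros((A.shape[0]+B.shape[0],max(A.shape[1],B.shape[1]),3),np.uint8)
cv[:A.shape[0],:A.shape[1]]=A;cv[A.shape[0]:,:B.shape[1]]=B
save('crop1.png',cv);print(A.shape,B.shape)
# rack white roof
g=f.min(2); m=np.zeros_like(g);m[95:182,325:450]=(g[95:182,325:450]>135)
n,l,s,_=cv2.connectedComponentsWithStats(m);
for i in range(1,n):
    if s[i,4]>200:
        rc=cv2.minAreaRect(np.argwhere(l==i)[:,::-1].astype(np.float32));print(s[i],rc)
        for p in cv2.boxPoints(rc): print(p,plane(c,*p,.042).round(4))
print(g[140,325:450:4],g[105:200:4,372])
E
```

```text
(390, 618, 3) (190, 230, 3)
[335 109 101  11 379] ((384.9536437988281, 113.8031005859375), (4.257215976715088, 100.3771743774414), 86.18592071533203)
[334.73462 115.01771] [ 0.75   -0.0678  0.042 ]
[434.88947  108.340706] [ 0.7676 -0.3252  0.042 ]
[435.17267 112.58849] [ 0.756  -0.3253  0.042 ]
[335.01782  119.265495] [ 0.7385 -0.0684  0.042 ]
[ 403  116   37   46 1121] ((421.25390625, 138.53079223632812), (44.77653884887695, 33.117271423339844), 82.87498474121094)
[402.04623  118.369255] [ 0.7405 -0.2397  0.042 ]
[434.90775 114.26156] [ 0.7515 -0.3243  0.042 ]
[440.46158 158.69232] [ 0.6333 -0.3316  0.042 ]
[407.60007 162.80002] [ 0.6228 -0.2487  0.042 ]
[ 369  119   36   45 1095] ((386.92578125, 141.25743103027344), (44.4781608581543, 32.040199279785156), 84.2894058227539)
[368.77234 120.72278] [ 0.7344 -0.1545  0.042 ]
[400.6535  117.53467] [ 0.7428 -0.2362  0.042 ]
[405.07922 161.79208] [ 0.6254 -0.2425  0.042 ]
[373.19806 164.9802 ] [ 0.6174 -0.1625  0.042 ]
[ 336  121   35   46 1049] ((353.03961181640625, 143.53411865234375), (43.69510269165039, 31.690956115722656), 85.76361083984375)
[335.6235   122.916794] [ 0.7286 -0.0698  0.042 ]
[367.22787 120.57573] [ 0.7348 -0.1506  0.042 ]
[370.45572 164.15144] [ 0.6195 -0.1557  0.042 ]
[338.85135 166.49251] [ 0.6137 -0.0767  0.042 ]
[126  73  73 137 149 121  78  14  64 120 150 134 150 150 143  29  39 134
 147 149 138 149 149 128  20 132 146 149 145 130 129 128] [126 127 141 126 146 149 149 149 149 148 145 139 132 122 121 100  61 132
 132 134 134 133 133 134]
```

View pics/crop1.png

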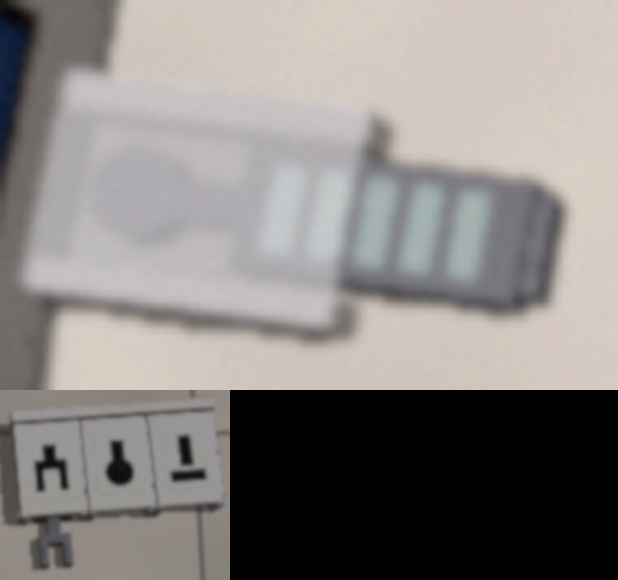

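Disc label is the middle bay. In the crop the roof's mouth edge runs (375,108)–(335,328), the nose is near (553,250), and the disc shows through the roof at (142,195). The windows sit on the axis at (377,222) and (467,234).

```bash
python3 - <<'E'
from h import *
import pickle
c=pickle.load(open('top.pkl','rb'));s=pickle.load(open('scene.pkl','rb'))
P=lambda u,v,z:plane(c,145+(u+.5)/6.5-.5,170+(v+.5)/6.5-.5,z)
for n,u,v,z in[("disc",142,195,.022),("win",377,222,.026),("win3",467,234,.026),("noseTop",553,249,.026),("noseside a",548,182,.026),("noseside b",517,305,.026),("body a",372,160,.026),("body b",352,287,.026),("roof1",375,108,.038),("roof2",335,328,.038),("roof3",70,70,.038),("roof4",25,290,.038)]:
    p=P(u,v,z);print(n,p.round(4),"scene px",proj(s,p).round())
# dark body mask centreline outside roof
f=c["frame"].astype(int); g=f.max(2)
m=np.zeros(g.shape,np.uint8); m[190:222,201:236]=g[190:222,201:236]<130
rc=cv2.minAreaRect(np.argwhere(m)[:,::-1].astype(np.float32)); print(rc)
for p in cv2.boxPoints(rc): print(plane(c,*p,.026).round(4))
for q in [(248,118),(280,132)]: print('bottle',plane(c,*q,0).round(3))
E
```

```text
disc [0.5346 0.3553 0.022 ] scene px [439. 274.]
win [0.5231 0.2631 0.026 ] scene px [408. 249.]
win3 [0.5183 0.2284 0.026 ] scene px [398. 241.]
noseTop [0.5124 0.1952 0.026 ] scene px [388. 233.]
noseside a [0.5385 0.1982 0.026 ] scene px [383. 239.]
noseside b [0.4908 0.2081 0.026 ] scene px [397. 231.]
body a [0.5473 0.2662 0.026 ] scene px [404. 256.]
body b [0.4979 0.2713 0.026 ] scene px [417. 245.]
roof1 [0.5651 0.2627 0.038 ] scene px [399. 256.]
roof2 [0.4804 0.2733 0.038 ] scene px [422. 239.]
roof3 [0.5803 0.3801 0.038 ] scene px [440. 289.]
roof4 [0.4952 0.3908 0.038 ] scene px [462. 268.]
((215.51539611816406, 204.87693786621094), (32.497100830078125, 26.915536880493164), 7.125016689300537)
[0.4917 0.2734 0.026 ]
[0.5593 0.2687 0.026 ]
[0.5488 0.1875 0.026 ]
[0.4814 0.1932 0.026 ]
bottle [0.76  0.162 0.   ]
bottle [0.72  0.076 0.   ]
```

Call:
carry_out(commands=[0, 1, 0, 0.5, -1, 0, 1, 0, 1, -1, 0.2, 1, 0, 1, -1, 0.4, 1, 0, 1, -1, 0.4, 1, 0, 1, -1, 0.5, 1, 0, 1, -1, 0.5, 1, 0, 1, -1, 0.5, 1, 0, 1, -1], grip_force=30)

```text
time_s: 0.9
tcp_pos: [0.3802, -0.2924, 0.2177]
eef_rot: [180.0, 0.0, -125.3]
contact_force: [1.1, -0.7, -0.1]
gripper_width: 0.0878
```

Call:
carry_out(commands=[0.5, 1, 0, 1, -1, 0.5, 1, 0, 1, -1, 0.4, 1, 0, 1, -1, 0.4, 1, 0, 1, -1, 0.4, 1, 0, 1, -1, 0.4, 1, 0, 1, -1, 0.4, 1, 0, 1, -1, 0.2, 1, 0, 0, -1])

```text
time_s: 1.7
tcp_pos: [0.5086, 0.0277, 0.2175]
eef_rot: [180.0, -0.0, -97.3]
contact_force: [0.7, -0.8, 1.0]
gripper_width: 0.0876
```

Call:
carry_out(commands=[0.1, 1, -0.4, 0, -1, 0.1, 1, -0.4, 0, -1, 0, 1, -0.4, 0, -1, 0, 1, -0.4, 0, -1, 0, 0.5, -0.4, 0, -1, 0, 0.3, 0, 0, -1, 0, 0, 0, 0, -1])

```text
time_s: 2.4
tcp_pos: [0.5159, 0.2187, 0.1376]
eef_rot: [180.0, -0.1, -97.4]
contact_force: [-0.9, -0.5, 1.2]
gripper_width: 0.0874
```

```bash
cat >> h.py <<'E'
from scipy.spatial.transform import Rotation as Ro
def wrist():
    s=telemetry.get_state(); c=cams.capture("wrist")
    T=np.eye(4);T[:3,:3]=Ro.from_euler('xyz',s["eef_rot"],degrees=True).as_matrix();T[:3,3]=s["tcp_pos"]
    c["T"]=T@np.array(c["mount"]); return c
def wproj(c,p):
    q=np.linalg.inv(c["T"])@np.r_[p,1]; K=np.array(c["camera_matrix"])
    th=np.arctan2(np.hypot(q[0],q[1]),q[2]); a=np.arctan2(q[1],q[0])
    return np.array([K[0,2]+K[0,0]*th*np.cos(a),K[1,2]+K[1,1]*th*np.sin(a)])
def wplane(c,u,v,z):
    K=np.array(c["camera_matrix"]); x=(u-K[0,2])/K[0,0];y=(v-K[1,2])/K[1,1];t=np.hypot(x,y)+1e-9
    d=c["T"][:3,:3]@[np.sin(t)*x/t,np.sin(t)*y/t,np.cos(t)]; o=c["T"][:3,3]
    return o+d*(z-o[2])/d[2]
E
python3 - <<'E'
from h import *
import pickle
c=wrist();pickle.dump(c,open('w1.pkl','wb'));save('w1.png',c["frame"])
print(c["T"].round(3))
for p in([.5124,.1952,.026],[.5385,.1982,.026],[.4908,.2081,.026],[.5183,.2284,.026],[.516,.223,.026],[.5651,.2627,.038],[.4804,.2733,.038]):print(p,wproj(c,p).round())
s=telemetry.get_state();print(s["tcp_pos"],s["eef_rot"],s["joints"])
E
```

```text
[[-0.992  0.123  0.037  0.507]
 [ 0.129  0.949  0.288  0.141]
 [ 0.001  0.29  -0.957  0.305]
 [ 0.     0.     0.     1.   ]]
[0.5124, 0.1952, 0.026] [318. 165.]
[0.5385, 0.1982, 0.026] [290. 172.]
[0.4908, 0.2081, 0.026] [342. 176.]
[0.5183, 0.2284, 0.026] [316. 200.]
[0.516, 0.223, 0.026] [318. 194.]
[0.5651, 0.2627, 0.038] [272. 244.]
[0.4804, 0.2733, 0.038] [361. 243.]
[0.51608807 0.21799197 0.13809056] [ 1.79999209e+02 -2.10801296e-02 -9.74364538e+01] [ 4.29286501e+01  1.36193957e+01 -2.02842695e+01  1.54646429e-02
 -5.61130746e+01 -5.03737283e+01]
```

View pics/w1.png

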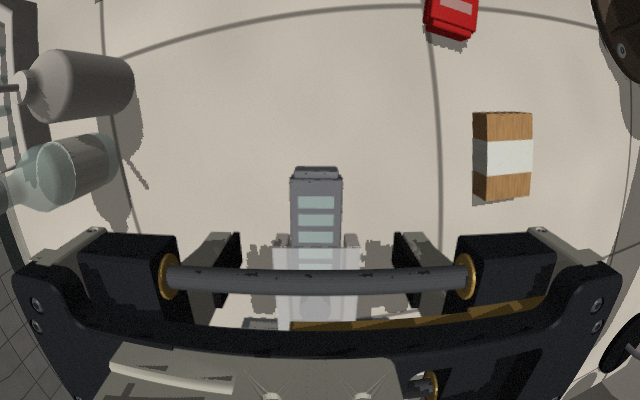

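The wrist view puts the nose edge at (317,168), with body sides at columns 290 and 342, centred between the fingers and square to them. That matches the prediction to about 3 px, so I'll descend and grip.

Call:
carry_out(commands=[0, 0.1, -0.7, 0, -1, 0, 0, -0.7, 0, -1, 0, 0, -0.7, 0, -1, 0, 0, -0.7, 0, -1, 0, 0, 0, 0, -1, 0, 0, 0, 0, -1])

```text
time_s: 3.05
tcp_pos: [0.5166, 0.2211, 0.0268]
eef_rot: [-180.0, -0.0, -97.5]
contact_force: [-0.0, -1.2, 1.0]
gripper_width: 0.0878
```

Call:
carry_out(commands=[0, 0, 0, 0, 0.2, 0, 0, 0, 0, 0.2, 0, 0, 0, 0, 0.2, 0, 0, 0, 0, 0.2, 0, 0, 0, 0, 0.2, 0, 0, 0, 0, 0.2, 0, 0, 0, 0, 0.2, 0, 0, 0, 0, 0.2])

```text
time_s: 3.85
tcp_pos: [0.516, 0.2218, 0.0257]
eef_rot: [180.0, -0.0, -97.5]
contact_force: [0.6, -0.2, 1.3]
gripper_width: 0.0356
```

Width 35.6 mm is less than the 50 mm body, so something's off. I'll look.

```bash
python3 - <<'E'
from h import *
c=wrist();save('w2.png',c["frame"])
s=telemetry.get_state();print(s["gripper_width"],s["tcp_pos"])
for p in([.5124,.1952,.026],[.5385,.1982,.026],[.4908,.2081,.026],[.516,.222,.026]):print(p,wproj(c,p).round())
E
```

```text
0.03568779720018559 [0.51597436 0.22182535 0.02569084]
[0.5124, 0.1952, 0.026] [318. 198.]
[0.5385, 0.1982, 0.026] [273. 209.]
[0.4908, 0.2081, 0.026] [358. 215.]
[0.516, 0.222, 0.026] [317. 242.]
```

View pics/w2.png

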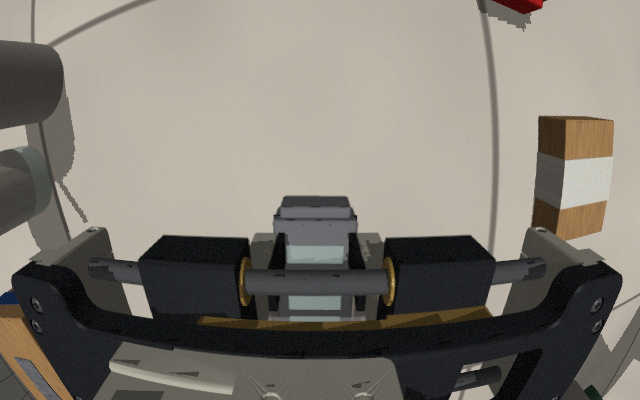

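Call:
carry_out(commands=[0, 0, 0, 0, 0.6, 0, 0, 0, 0, 0.6, 0, 0, 0, 0, 0.6, 0, 0, 0, 0, 0.6])

```text
time_s: 4.3
tcp_pos: [0.516, 0.2219, 0.0258]
eef_rot: [180.0, -0.0, -97.5]
contact_force: [-0.5, 0.4, -1.0]
gripper_width: 0.0177
```

```bash
python3 - <<'E'
from h import *
c=wrist();s=cams.capture("scene")
a=c["frame"][170:340,200:440];b=s["frame"][195:305,340:500]
A=cv2.resize(a,(720,510),interpolation=cv2.INTER_CUBIC)[:330];B=cv2.convertScaleAbs(cv2.resize(b,(384,264),interpolation=cv2.INTER_CUBIC),alpha=1.6)
o=np.zeros((594,720,3),np.uint8);o[:330]=A;o[330:,:384]=B;save('c3.png',o)
print(telemetry.get_state()["gripper_width"])
E
```

```text
0.017850318680070375
```

View pics/c3.png

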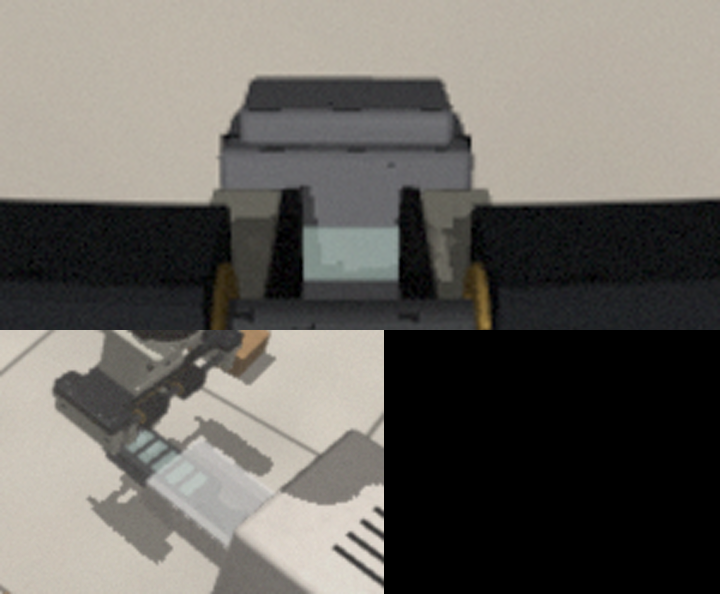

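```bash
python3 - <<'E'
from h import *
c=wrist(); M=np.array(c["mount"])
print(M.round(3))
for x in(-.0095,.0095):
  for y in (-.009,.009):
    for z in(.022,.003,-.01,-.03): 
      p=(c["T"]@np.linalg.inv(M)@[x,y,z,1])[:3]; u=wproj(c,p); print(x,y,z,p.round(3),u.round(), 'crop',((u-[200,170])*3).round())
E
```

```text
[[ 0.    -0.957 -0.291  0.079]
 [ 1.     0.     0.    -0.001]
 [-0.    -0.291  0.957 -0.167]
 [ 0.     0.     0.     1.   ]]
-0.0095 -0.009 0.022 [0.526 0.23  0.004] [304. 240.] crop [312. 210.]
-0.0095 -0.009 0.003 [0.526 0.23  0.023] [303. 253.] crop [309. 249.]
-0.0095 -0.009 -0.01 [0.526 0.23  0.036] [302. 263.] crop [306. 279.]
-0.0095 -0.009 -0.03 [0.526 0.23  0.056] [300. 282.] crop [301. 335.]
-0.0095 0.009 0.022 [0.508 0.232 0.004] [331. 240.] crop [392. 210.]
-0.0095 0.009 0.003 [0.508 0.232 0.023] [332. 253.] crop [396. 249.]
-0.0095 0.009 -0.01 [0.508 0.232 0.036] [333. 263.] crop [399. 279.]
-0.0095 0.009 -0.03 [0.508 0.232 0.056] [335. 282.] crop [405. 335.]
0.0095 -0.009 0.022 [0.524 0.211 0.004] [304. 213.] crop [311. 130.]
0.0095 -0.009 0.003 [0.524 0.211 0.023] [302. 224.] crop [307. 163.]
0.0095 -0.009 -0.01 [0.524 0.211 0.036] [301. 233.] crop [304. 190.]
0.0095 -0.009 -0.03 [0.524 0.211 0.056] [300. 250.] crop [299. 239.]
0.0095 0.009 0.022 [0.506 0.214 0.004] [331. 213.] crop [394. 130.]
0.0095 0.009 0.003 [0.506 0.214 0.023] [333. 224.] crop [398. 163.]
0.0095 0.009 -0.01 [0.506 0.214 0.036] [334. 233.] crop [402. 190.]
0.0095 0.009 -0.03 [0.506 0.214 0.056] [336. 250.] crop [408. 239.]
```

The image puts the fingertips near z≈0.036 rather than the 0.004 the stated geometry gives, so the jaws closed above the body. I'll open, go lower in steps while watching force, then close again.

Call:
carry_out(commands=[0, 0, 0, 0, -1, 0, 0, 0, 0, -1, 0, 0, 0, 0, -1, 0, 0, 0, 0, -1, 0, 0, 0, 0, -1, 0, 0, 0, 0, -1, 0, 0, 0, 0, -1])

```text
time_s: 5.15
tcp_pos: [0.516, 0.2218, 0.0258]
eef_rot: [-180.0, 0.0, -97.5]
contact_force: [0.3, -1.0, 0.6]
gripper_width: 0.0679
```

Call:
carry_out(commands=[0, 0, -0.1, 0, -1, 0, 0, -0.1, 0, -1, 0, 0, 0, 0, -1, 0, 0, 0, 0, -1])

```text
time_s: 5.55
tcp_pos: [0.5159, 0.2217, 0.0175]
eef_rot: [180.0, -0.0, -97.5]
contact_force: [-0.2, -0.2, 0.6]
gripper_width: 0.0871
```

Call:
carry_out(commands=[0, 0, -0.1, 0, -1, 0, 0, -0.1, 0, -1, 0, 0, -0.1, 0, -1, 0, 0, 0, 0, -1, 0, 0, 0, 0, -1])

```text
time_s: 6.05
tcp_pos: [0.516, 0.2218, 0.0056]
eef_rot: [180.0, -0.0, -97.5]
contact_force: [0.2, 0.3, -0.1]
gripper_width: 0.0876
```

```bash
python3 - <<'E'
from h import *
c=wrist();s=cams.capture("scene")
a=c["frame"][170:340,200:440];b=s["frame"][195:305,340:500]
A=cv2.resize(a,(720,510),interpolation=cv2.INTER_CUBIC)[:330];B=cv2.convertScaleAbs(cv2.resize(b,(384,264),interpolation=cv2.INTER_CUBIC),alpha=1.6)
o=np.zeros((594,720,3),np.uint8);o[:330]=A;o[330:,:384]=B;save('c4.png',o)
M=np.array(c["mount"])
for y in (-.044,.044):
    for z in(.022,.003,-.01,-.02): 
      p=(c["T"]@np.linalg.inv(M)@[.0095,y,z,1])[:3]; u=wproj(c,p); print(y,z,p.round(3),u.round(), 'crop',((u-[200,170])*3).round())
E
```

```text
-0.044 0.022 [ 0.558  0.207 -0.016] [251. 213.] crop [152. 129.]
-0.044 0.003 [0.558 0.207 0.003] [244. 224.] crop [133. 162.]
-0.044 -0.01 [0.558 0.207 0.016] [240. 232.] crop [119. 187.]
-0.044 -0.02 [0.558 0.207 0.026] [235. 240.] crop [106. 210.]
0.044 0.022 [ 0.471  0.218 -0.016] [384. 213.] crop [552. 129.]
0.044 0.003 [0.471 0.218 0.003] [390. 224.] crop [571. 162.]
0.044 -0.01 [0.471 0.218 0.016] [395. 232.] crop [586. 187.]
0.044 -0.02 [0.471 0.218 0.026] [400. 240.] crop [599. 210.]
```

View pics/c4.png

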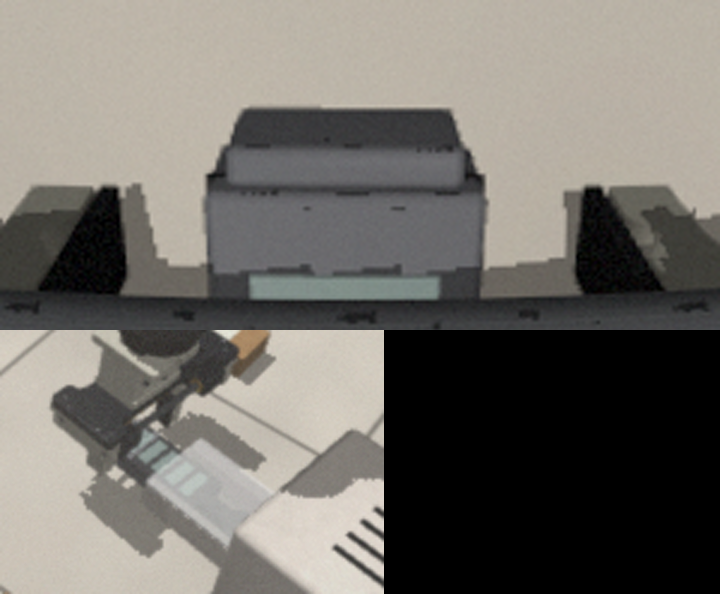

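Tip edge at crop (120,187) matches tool z = −0.010, so the real fingertips sit about 10 mm above the reported TCP (a 32 mm offset from the spec). I'll lower another 10 mm and close gently.

Call:
carry_out(commands=[0, 0, -0.1, 0, -1, 0, 0, -0.1, 0, -1, 0, 0, -0.05, 0, -1, 0, 0, 0, 0, -1, 0, 0, 0, 0, 0.2, 0, 0, 0, 0, 0.2, 0, 0, 0, 0, 0.2, 0, 0, 0, 0, 0.2])

```text
time_s: 6.95
tcp_pos: [0.5161, 0.2219, -0.0041]
eef_rot: [-180.0, 0.0, -97.5]
contact_force: [-0.3, -0.6, -0.1]
gripper_width: 0.061
```

Call:
carry_out(commands=[0, 0, 0, 0, 0.2, 0, 0, 0, 0, 0.2, 0, 0, 0, 0, 0.2, 0, 0, 0, 0, 0.2])

```text
time_s: 7.35
tcp_pos: [0.5161, 0.2219, -0.0042]
eef_rot: [-180.0, 0.0, -97.5]
contact_force: [-0.4, -0.6, 0.7]
gripper_width: 0.0503
```

Gripped at 50.3 mm. Drawing out along the reader axis, 140 mm in all.

Call:
carry_out(commands=[-0.02, -0.15, 0, 0, 0.2, -0.05, -0.4, 0, 0, 0.2, -0.065, -0.5, 0, 0, 0.2, -0.065, -0.5, 0, 0, 0.2, -0.065, -0.5, 0, 0, 0.2, -0.065, -0.5, 0, 0, 0.2, -0.065, -0.5, 0, 0, 0.2, -0.06, -0.45, 0, 0, 0.2])

```text
time_s: 8.15
tcp_pos: [0.4972, 0.0796, -0.0042]
eef_rot: [180.0, -0.0, -97.5]
contact_force: [-0.0, 1.4, -0.1]
gripper_width: 0.0497
```

Withdrawn: the tail should be about 35 mm clear of the mouth. Carrying it by the nose would sweep the long tail close to the look-alikes. So I'll set it down here, re-hold it at its centre of mass (about 49 mm towards the tail), and lift it level.

Call:
carry_out(commands=[0, 0, 0, 0, -0.7, 0, 0, 0, 0, -0.7, 0, 0, 0, 0, -0.7, 0, 0, 0, 0, -0.7, 0, 0, 0, 0, -0.7, 0.08, 0.6, 0, 0, -0.7, 0.08, 0.6, 0, 0, -0.7, 0, 0, 0, 0, -0.7])

```text
time_s: 8.95
tcp_pos: [0.5053, 0.1325, -0.0041]
eef_rot: [-179.9, 0.0, -97.3]
contact_force: [0.3, -0.3, 0.7]
gripper_width: 0.0742
```

```bash
python3 - <<'E'
from h import *
t=cams.capture("top");w=wrist()
a=t["frame"][165:240,140:300];A=cv2.convertScaleAbs(cv2.resize(a,(640,300),interpolation=cv2.INTER_CUBIC),alpha=1.4)
b=w["frame"][100:300,140:500]
o=np.zeros((500,640,3),np.uint8);o[:300]=A;o[300:,:360]=b;save('c5.png',o)
s=telemetry.get_state();print(s["tcp_pos"],s["gripper_width"],s["time_s"])
E
```

```text
[ 0.50394703  0.13041537 -0.00445842] 0.0745818979724525 9.05
```

View pics/c5.png

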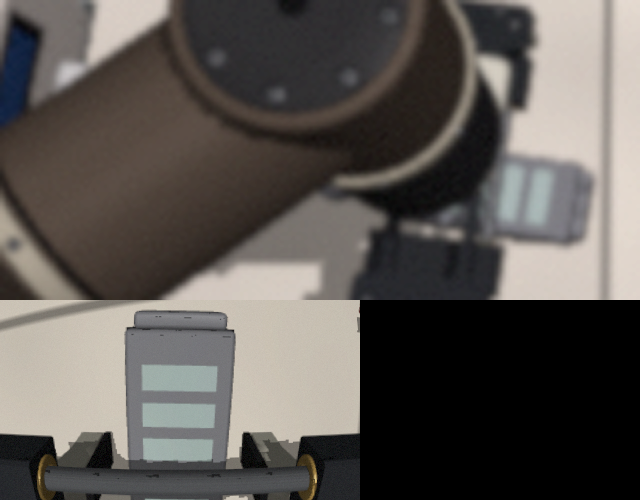

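The cassette is fully out, square between the open fingers. Grip firmly and lift it level.

Call:
carry_out(commands=[0, 0, 0, 0, 0.2, 0, 0, 0, 0, 0.2, 0, 0, 0, 0, 0.2, 0, 0, 0, 0, 0.2, 0, 0, 0, 0, 0.2, 0, 0, 0, 0, 0.2, 0, 0, 0.1, 0, 0.2, 0, 0, 0.2, 0, 0.2], grip_force=45)

```text
time_s: 9.85
tcp_pos: [0.5035, 0.1295, 0.0074]
eef_rot: [179.9, -0.1, -97.5]
contact_force: [-0.8, -0.2, -3.4]
gripper_width: 0.0497
```

Call:
carry_out(commands=[0, 0, 0.3, 0, 0.2, 0, 0, 0.3, 0, 0.2, 0, 0, 0, 0, 0.2, 0, 0, 0, 0, 0.2])

```text
time_s: 10.25
tcp_pos: [0.5045, 0.1301, 0.0325]
eef_rot: [-179.9, 0.1, -97.5]
contact_force: [-0.2, 0.5, -2.3]
gripper_width: 0.0496
```

```bash
python3 - <<'E'
from h import *
w=wrist();save('w6.png',w["frame"]);s=telemetry.get_state();z=s["tcp_pos"][2]+.0042
g=cv2.cvtColor(w["frame"],cv2.COLOR_RGB2GRAY)
print(s["tcp_pos"],z,s["gripper_width"],s["contact_force"])
col=g[90:150,300:340].mean(1).round();print(col)
for v in(110,130,150,170,190):
    row=g[v,240:400].astype(int);i=np.where(row<150)[0]; print(v,i.min()+240 if len(i) else 0,i.max()+240 if len(i) else 0)
p=wproj(w,s["tcp_pos"]);print(p)
E
```

```text
[0.50410586 0.12989163 0.03193778] 0.03613777680405412 0.04936246804520829 [ 0.03406887  0.05333725 -2.39364424]
[180. 164. 149. 137. 128. 124. 124. 130. 139. 152. 167. 180. 190. 196.
 199. 200. 199. 199. 199. 200. 199. 200. 200. 184. 126.  67.  80. 107.
 121. 131. 132. 126. 126. 128. 125. 123. 121. 119. 117. 113. 100.  89.
  69.  70.  91. 108. 112. 117. 120. 118. 118. 120. 120. 120. 120. 120.
 120. 121. 120. 120.]
110 240 247
130 272 365
150 264 373
170 265 372
190 265 370
[318.07581551 240.24899119]
```

Lifted; force −2.4 N matches 0.24 kg. Now carry and turn it.

Call:
carry_out(commands=[0, -0.3, 0, 0.5, 0.2, 0, -0.3, 0, 1, 0.2, 0, -0.3, 0, 1, 0.2, 0, -0.3, 0, 1, 0.2, 0, -0.3, 0, 1, 0.2, 0, -0.3, 0, 1, 0.2, 0, -0.3, 0, 1, 0.2, 0, -0.3, 0, 1, 0.2])

```text
time_s: 11.1
tcp_pos: [0.5037, 0.0332, 0.0312]
eef_rot: [179.9, 0.0, -67.3]
contact_force: [0.0, -0.0, -3.6]
gripper_width: 0.0498
```

Call:
carry_out(commands=[0, -0.3, 0, 1, 0.2, 0, -0.3, 0, 1, 0.2, 0, -0.3, 0, 1, 0.2, 0, -0.3, 0, 1, 0.2, 0, -0.3, 0, 1, 0.2, 0, -0.3, 0, 1, 0.2, 0, -0.3, 0, 1, 0.2, 0, -0.3, 0, 1, 0.2])

```text
time_s: 11.9
tcp_pos: [0.5037, -0.0627, 0.0312]
eef_rot: [180.0, 0.0, -35.3]
contact_force: [-0.4, 0.6, -3.0]
gripper_width: 0.0495
```

Call:
carry_out(commands=[0, -0.4, 0, 1, 0.2, 0, -0.4, 0, 1, 0.2, 0, -0.4, 0, 1, 0.2, 0, -0.4, 0, 1, 0.2, 0, -0.4, 0, 1, 0.2, 0, -0.4, 0, 1, 0.2, 0, -0.4, 0, 1, 0.2, 0, -0.4, 0, 1, 0.2])

```text
time_s: 12.7
tcp_pos: [0.5036, -0.1908, 0.0311]
eef_rot: [-180.0, 0.1, -3.3]
contact_force: [0.0, 0.2, -2.8]
gripper_width: 0.05
```

Call:
carry_out(commands=[0, -0.3, 0, 1, 0.2, 0, -0.2, 0, 0.7, 0.2, 0, 0, 0, 0, 0.2, 0, 0, 0, 0, 0.2])

```text
time_s: 13.1
tcp_pos: [0.5038, -0.2101, 0.0312]
eef_rot: [-180.0, 0.1, 3.2]
contact_force: [-0.6, -0.7, -2.2]
gripper_width: 0.0496
```

```bash
python3 - <<'E'
from h import *
import pickle
w=wrist();s=telemetry.get_state();save('w7.png',w["frame"]);pickle.dump(w,open('w7.pkl','wb'))
print(s["tcp_pos"],s["eef_rot"],s["joints"].round(0),s["gripper_width"])
for p in([.6235,-.204,.042],[.6137,-.0767,.042],[.6333,-.3316,.042]):print(wproj(w,p).round())
E
```

```text
[ 0.50387233 -0.20986995  0.03137203] [-1.79989423e+02  4.36770420e-02  3.22412077e+00] [ -2.  20. -29.  -0. -42.  95.] 0.04992634868052338
[317.  26.]
[100.  57.]
[534.  49.]
```

View pics/w7.png

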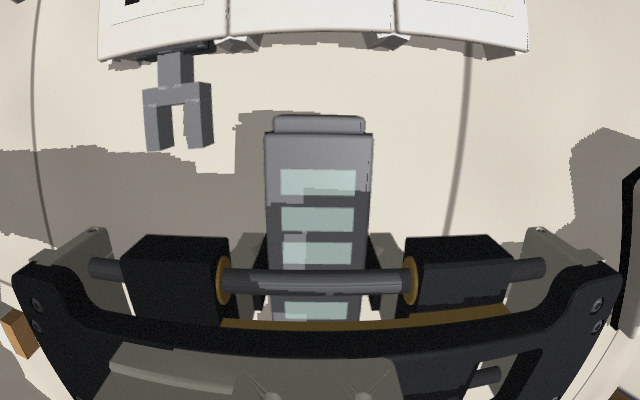

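Bay seams on the roof front edge appear at (227,35) and (396,33), rack corners at (98,57) and (527,50), and the nose at (320,117).

```bash
python3 - <<'E'
from h import *
import pickle
w=pickle.load(open('w7.pkl','rb'))
a={k:wplane(w,*k,.042) for k in[(98,57),(227,35),(396,33),(527,50)]}
for k,p in a.items():print(k,p.round(4))
P=np.array(list(a.values()));f=np.polyfit(P[:,1],P[:,0],1);print('yaw',np.degrees(np.arctan(-f[0])),'mouth',(P[1]+P[2])/2,P.mean(0),'widths',np.linalg.norm(np.diff(P,axis=0),axis=1))
h=.026+.0355
for n,k in[("nose",(320,117)),("stepL",(264,134)),("stepR",(373,134)),("L2",(264,190)),("R2",(371,190))]:print(n,wplane(w,*k,h).round(4))
E
```

```text
(98, 57) [ 0.6141 -0.0748  0.042 ]
(227, 35) [ 0.6184 -0.1583  0.042 ]
(396, 33) [ 0.6238 -0.2437  0.042 ]
(527, 50) [ 0.6312 -0.3258  0.042 ]
yaw 3.861541625384061 mouth [ 0.62111523 -0.20099521  0.042     ] [ 0.62189648 -0.20063964  0.042     ] widths [0.08363487 0.08556012 0.08243745]
nose [ 0.5777 -0.2076  0.0615]
stepL [ 0.5691 -0.1832  0.0615]
stepR [ 0.5718 -0.2316  0.0615]
L2 [ 0.5432 -0.1837  0.0615]
R2 [ 0.5459 -0.2332  0.0615]
```

Both views agree on the mouth, about (0.622, −0.202), yaw about 3.7°. I'll trim the yaw and y, lower to the bench, and bring the nose just into the flare.

Call:
carry_out(commands=[0, 0.08, 0, 0.12, 0.2, 0, 0, -0.3, 0, 0.2, 0, 0, -0.3, 0, 0.2, 0, 0, -0.2, 0, 0.2, 0, 0, -0.08, 0, 0.2, 0, 0, 0, 0, 0.2])

```text
time_s: 13.75
tcp_pos: [0.5038, -0.2068, -0.004]
eef_rot: [-180.0, 0.1, 3.8]
contact_force: [0.1, 0.0, -3.8]
gripper_width: 0.0496
```

Call:
carry_out(commands=[0.3, 0.02, 0, 0, 0.2, 0.3, 0.02, 0, 0, 0.2, 0.3, 0.02, 0, 0, 0.2, 0.3, 0.02, 0, 0, 0.2, 0, 0, -0.02, 0, 0.2, 0, 0, 0, 0, 0.2])

```text
time_s: 14.35
tcp_pos: [0.5533, -0.2037, -0.0042]
eef_rot: [180.0, -0.1, 3.8]
contact_force: [0.8, -1.1, -0.7]
gripper_width: 0.0496
```

```bash
python3 - <<'E'
from h import *
import pickle
w=wrist();s=telemetry.get_state();save('w8.png',w["frame"][0:300]);pickle.dump(w,open('w8.pkl','wb'))
print(s["tcp_pos"],s["eef_rot"],s["contact_force"])
E
```

```text
[ 0.55263411 -0.20375952 -0.00418075] [ 1.79993546e+02 -2.72269848e-02  3.80119191e+00] [-0.04618714 -0.23453448 -0.67454706]
```

View pics/w8.png

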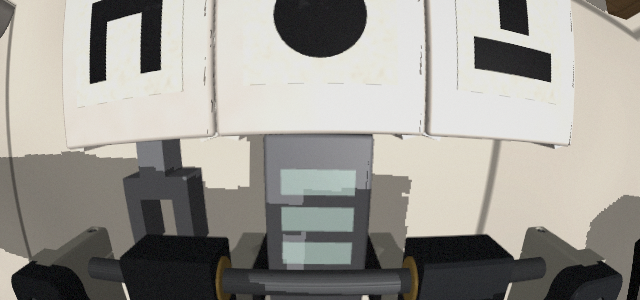

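Disc-label seams are at (215,134) and (427,134), and body sides at 264 and 373, so the cassette is centred to about 1 mm with its nose just inside the right bay. Now release, lift and go to the handle.

Call:
carry_out(commands=[0, 0, 0, 0, -0.45, 0, 0, 0, 0, -0.45, 0, 0, 0, 0, -0.45, 0, 0, 0.3, 0, -0.45, 0, 0, 0.4, 0, -0.45, 0, 0, 0.4, 0, -0.45, -0.55, -0.035, 0, 0, -0.45, -0.55, -0.035, 0, 0, -0.45])

```text
time_s: 15.2
tcp_pos: [0.5085, -0.2066, 0.0412]
eef_rot: [180.0, -0.1, 3.8]
contact_force: [-0.3, -0.4, -0.5]
gripper_width: 0.0635
```

Call:
carry_out(commands=[-0.55, -0.035, 0, 0, -0.45, -0.55, -0.035, 0, 0, -0.45, 0, 0, 0, 0, -0.45, 0, 0, 0, 0, -0.45])

```text
time_s: 15.6
tcp_pos: [0.4647, -0.2095, 0.0409]
eef_rot: [180.0, -0.1, 3.8]
contact_force: [0.3, 0.0, -0.3]
gripper_width: 0.0638
```

```bash
python3 - <<'E'
from h import *
import pickle
w=wrist();s=telemetry.get_state();save('w9.png',w["frame"][0:350]);pickle.dump(w,open('w9.pkl','wb'))
print(s["tcp_pos"],s["eef_rot"],s["contact_force"],s["gripper_width"])
E
```

```text
[ 0.46519595 -0.20949842  0.04073649] [ 1.79973652e+02 -1.01105055e-01  3.80582905e+00] [ 0.34347688  0.26211373 -0.21942903] 0.06332356087712172
```

View pics/w9.png

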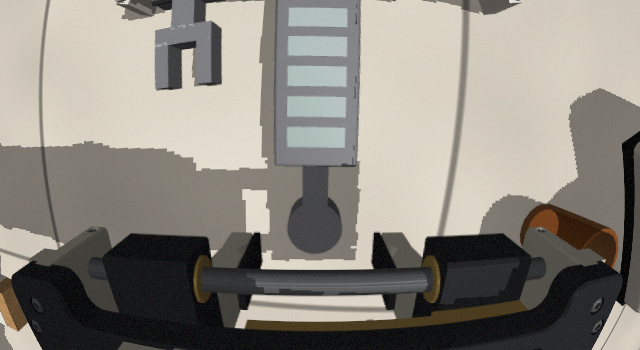

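The disc centre shows at (315,226), and the body's back edge at (316,165).

```bash
python3 - <<'E'
from h import *
import pickle
w=pickle.load(open('w9.pkl','rb'))
print('disc',wplane(w,315,226,.022),'back',wplane(w,316,165,.026),wproj(w,[.4652,-.2095,.022]))
E
```

```text
disc [ 0.46718392 -0.20855253  0.022     ] back [ 0.50802395 -0.20650388  0.026     ] [316.25553514 228.89773144]
```

Call:
carry_out(commands=[0.05, 0.02, -0.3, 0, -0.45, 0, 0, -0.4, 0, -0.45, 0, 0, -0.3, 0, -0.45, 0, 0, -0.1, 0, -0.45, 0, 0, 0, 0, 0.4, 0, 0, 0, 0, 0.4, 0, 0, 0, 0, 0.4, 0, 0, 0, 0, 0.4], grip_force=30)

```text
time_s: 16.45
tcp_pos: [0.4666, -0.2086, -0.0037]
eef_rot: [180.0, -0.1, 3.8]
contact_force: [0.4, -0.2, 0.5]
gripper_width: 0.0372
```

Call:
carry_out(commands=[0, 0, 0, 0, 0.4, 0, 0, 0, 0, 0.4, 0, 0, 0, 0, 0.4])

```text
time_s: 16.75
tcp_pos: [0.4666, -0.2086, -0.0038]
eef_rot: [180.0, -0.0, 3.8]
contact_force: [-0.3, 1.3, 5.6]
gripper_width: 0.0353
```

Holding the disc at 35 mm. Slide in gently.

Call:
carry_out(commands=[0.2, 0.013, 0, 0, 0.4, 0.2, 0.013, 0, 0, 0.4, 0.2, 0.013, 0, 0, 0.4, 0.2, 0.013, 0, 0, 0.4, 0.2, 0.013, 0, 0, 0.4, 0, 0, 0, 0, 0.4])

```text
time_s: 17.35
tcp_pos: [0.5057, -0.2063, -0.0038]
eef_rot: [180.0, 0.1, 3.8]
contact_force: [-5.0, -0.3, 10.4]
gripper_width: 0.0356
```

Call:
carry_out(commands=[0.25, 0.016, 0, 0, 0.4, 0.25, 0.016, 0, 0, 0.4, 0.25, 0.016, 0, 0, 0.4, 0.25, 0.016, 0, 0, 0.4, 0.25, 0.016, 0, 0, 0.4, 0.15, 0.01, 0, 0, 0.4, 0, 0, 0, 0, 0.4])

```text
time_s: 18.05
tcp_pos: [0.5618, -0.2027, -0.0038]
eef_rot: [180.0, 0.1, 3.8]
contact_force: [-3.9, -1.5, 8.5]
gripper_width: 0.0354
```

Call:
carry_out(commands=[0.1, 0.007, 0.01, 0, 0.4, 0.1, 0.007, 0, 0, 0.4, 0.1, 0.007, 0, 0, 0.4, 0.06, 0.004, 0, 0, 0.4, 0, 0, 0, 0, 0.4])

```text
time_s: 18.55
tcp_pos: [0.5757, -0.2016, -0.0037]
eef_rot: [180.0, 0.1, 3.8]
contact_force: [-4.3, -0.3, 7.4]
gripper_width: 0.0357
```

Call:
carry_out(commands=[0.04, 0.003, 0, 0, 0.4, 0.04, 0.003, 0, 0, 0.4, 0, 0, 0, 0, 0.4])

```text
time_s: 18.85
tcp_pos: [0.5786, -0.2014, -0.0037]
eef_rot: [-180.0, 0.1, 3.8]
contact_force: [-4.5, -0.4, 6.8]
gripper_width: 0.0351
```

Call:
carry_out(commands=[0.04, 0.003, 0, 0, 0.4, 0.04, 0.003, 0, 0, 0.4, 0, 0, 0, 0, 0.4])

```text
time_s: 19.15
tcp_pos: [0.5818, -0.2011, -0.0037]
eef_rot: [-180.0, 0.1, 3.8]
contact_force: [-3.4, -0.8, 6.8]
gripper_width: 0.0353
```

Call:
carry_out(commands=[0.04, 0.003, 0, 0, 0.4, 0, 0, 0, 0, 0.4])

```text
time_s: 19.35
tcp_pos: [0.5822, -0.2011, -0.0038]
eef_rot: [-180.0, 0.3, 3.8]
contact_force: [-7.4, -0.2, 9.9]
gripper_width: 0.035
```

Call:
carry_out(commands=[0.05, 0.003, 0, 0, 0.4, 0, 0, 0, 0, 0.4])

```text
time_s: 19.55
tcp_pos: [0.5822, -0.201, -0.0038]
eef_rot: [-180.0, 0.4, 3.7]
contact_force: [-13.4, -0.1, 15.5]
gripper_width: 0.0353
```

The advance has stopped at x=0.582 (predicted about 0.5815) with force rising, so it's at the back stop. Release and retreat straight up.

Call:
carry_out(commands=[0, 0, 0, 0, -0.3, 0, 0, 0, 0, -0.3, 0, 0, 0, 0, -0.3, 0, 0, 0, 0, -0.3, 0, 0, 0.3, 0, -0.3, 0, 0, 0.6, 0, -0.3, 0, 0, 0.6, 0, -0.3])

```text
time_s: 20.25
tcp_pos: [0.5865, -0.2006, 0.0572]
eef_rot: [180.0, 0.0, 3.8]
contact_force: [-0.2, -0.7, 0.2]
gripper_width: 0.0574
```

Call:
carry_out(commands=[-0.5, 0, 0.6, 0, -0.3, -0.7, 0, 0.6, 0, -0.3, -0.7, 0, 0.6, 0, -0.3, 0, 0, 0.3, 0, -0.3, 0, 0, 0, 0, -0.3, 0, 0, 0, 0, -0.3])

```text
time_s: 20.85
tcp_pos: [0.5113, -0.2005, 0.1406]
eef_rot: [-180.0, -0.1, 3.8]
contact_force: [-0.1, 0.1, -0.1]
gripper_width: 0.0569
```

```bash
python3 - <<'E'
from h import *
import pickle
w=wrist();s=telemetry.get_state();sc=cams.capture("scene");pickle.dump(w,open('w10.pkl','wb'))
b=cv2.convertScaleAbs(cv2.resize(sc["frame"][120:260,160:340],None,fx=1.75,fy=1.75,interpolation=cv2.INTER_CUBIC),alpha=1.4)
o=np.zeros((595,640,3),np.uint8);o[:350]=w["frame"][:350];o[350:,:315]=b[:245];save('w10.png',o)
print(s["tcp_pos"],s["contact_force"],s["gripper_width"],s["time_s"])
E
```

```text
[ 0.51090021 -0.20050933  0.13972397] [-0.3328666  -0.32110108  0.39854632] 0.05684385290032263 20.9
```

View pics/w10.png

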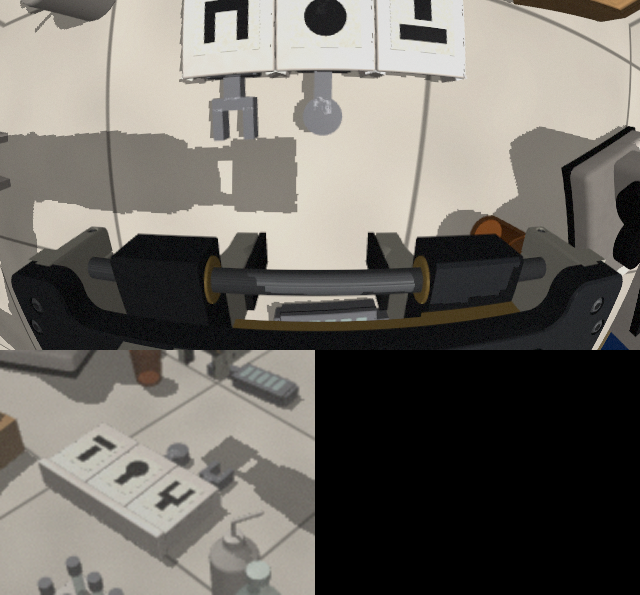

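The disc handle sticks out of the middle bay, ending at (322,135), with the already-home fork ending at about (235,139). I'll check the depths numerically.

```bash
python3 - <<'E'
from h import *
import pickle
w=pickle.load(open('w10.pkl','rb'))
y=np.radians(3.8);d=np.array([np.cos(y),np.sin(y)])
for n,k,z in[("disc centre",(322,116),.022),("disc end",(322,135),.01),("fork end L",(219,139),.01),("fork end R",(250,138),.01),("seam1",(276,76),.042),("seam2",(377,75),.042)]:
    p=wplane(w,*k,z);print(n,p.round(4),'along',round(float(p[:2]@d),4))
E
```

```text
disc centre [ 0.5805 -0.2011  0.022 ] along 0.5659
disc end [ 0.5618 -0.2026  0.01  ] along 0.5471
fork end L [ 0.553  -0.1008  0.01  ] along 0.5451
fork end R [ 0.5551 -0.1327  0.01  ] along 0.545
seam1 [ 0.6135 -0.1596  0.042 ] along 0.6015
seam2 [ 0.6207 -0.2449  0.042 ] along 0.6031
```

```bash
python3 - <<'E'
from h import *
print(r.close_job())
E
```

```text
the job is handed in; nothing more can be done
None
```

The disc-handled cassette is filed nose first in the middle bay, the one with the disc label, and the job is handed in at about 21 s of the 58 s allowed.

**What I did:**
- I drew it out by the nose, set it down and let go. I then took it again at mid-body to lift it over the neighbouring things and turn it. That extra hold was not in your sequence.
- I put it down with the nose just inside the bay mouth, let go, took the disc and slid it to the back stop.

**Last checks:**
- **Fully home:** the arm stopped advancing at x = 0.582 (about 0.5815 expected) while the push force rose to about 13 N. In the last picture the disc's end sits within 2 mm of the fork cassette's, which is already home.
- **Released:** the gripper was open, about 0.14 m up, with no contact force, when I handed in.
- **Everything else:** the bar, fork and bottles looked undisturbed in that picture. I did not re-measure any of the bystanders.

**What disagreed:**
- **Fingertip position:** the fingertips sit about 10 mm behind the reported TCP, not 22 mm ahead as stated. My first two closings therefore shut just above the cassette without moving it. I corrected the height from the wrist image.
- **Downward force:** during the final slide the tool pressed down with up to about 15 N, under the 40 N limit.

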